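Bolt the tube case shut past its spring catch

ROBOT

A 6-joint arm with a two-finger parallel gripper is mounted at the origin on the work surface. World frame = base frame: x ahead of the robot, y to its left, z up, the work surface at z = 0. Lengths are in m, angles in degrees, forces in N, time in s.
With the tool pointing down it reaches from about 0.325 to 0.9 m from the base axis. Payload 3.5 kg.
Tool frame: the origin (TCP) lies between the finger pads; the fingertips stand 8 mm ahead of it and the grasp point (between the pads) lies 11 mm behind it (env.tip_reach is the distance from the TCP to the fingertips, in m); z points along the fingers, y is the line along which they close (so a half turn about z gives the same grasp; the last joint's range is limited). The gripper opens to 85 mm and grips with 20 to 120 N. Pads are 22 mm wide; open, the fingers measure 114 mm over their backs; the gripper's body (76 mm by 85 mm) begins 54 mm behind the grasp point. The pads swing forward as they close: fully open they stand 13 mm farther back than shut.
Start: joints at [-79.951, 15.837, -1.513, 72.651, 0, 84.076], TCP at [0.172, -0.601, 0.239] pointing down, gripper open.
Joint ranges: [-178.77, 178.77], [-48.84, 107.48], [-61.69, 71.31], [-111.58, 123.2], [-90, 87.43], [-180, 180]. Speed limits (degrees/s): [147.25, 147.25, 180, 180, 180, 180].

INTERFACE

Orientations are given as a 3x3 rotation matrix whose columns are the frame's x, y, z axes.
In Python, from station import env gives the robot as it stands. The module is installed in compiled form; this text tells all that it offers.
- The arm moves only by the shell command python3 -m creep 'ROWS' [OPENING] [FORCE]. ROWS is JSON, a list of rows, each an object of numbers: "x", "y", "z": the shift along the world's x, y, z in mm; "ax", "ay", "az": the turn, a rotation vector about the world's x, y, z in rad. In form: [{"x": .., "y": .., "z": .., "ax": .., "ay": .., "az": ..}, ...]. A call has 1 to 5 rows; each row is the pose to reach, as a shift and turn from the pose commanded when the call began; what a row does not reach only later rows make up. A row lasts 1/8 s, in which the tool goes at most 62.5 mm and 10.7 degrees, less where a joint would pass 70% of its speed; a pose out of reach is approached as far as the arm can. A call with a gripper value outside its range is refused whole. OPENING is the closure, from 0 (fully open) to 1 (shut), set as the call begins (- or left out, the last holds). The fingers move at their own pace and stop on an object; FORCE is the grip in N (left out, the last holds). Time passes only in rows, so rows that repeat a pose let the fingers close. It gives the time, the measured TCP pose, the force, the opening and the grip force at its end, in the units of the state.
- env.get_obs(): the state, without advancing time (a new reading comes with each control period).
- env.get_image(name): name is "scene" or "top" or "wrist"; returns a dict with "img" (400x640x3 uint8, red, green, blue), "range_z" (400x640 float32, m along the optical axis (not along the pixel's ray), 0 where there is no reading), "mtx" (3x3 intrinsics, pixels), "camera_from_world" (4x4, takes a point from world to camera coordinates); the wrist camera has in their place "T_tool_cam" (4x4, takes a point from camera to tool coordinates, whose origin is the TCP and whose axes are the flange's). Camera axes: x right, y up, looking along -z (the intrinsics and any distortion apply to the point x, -y, -z); pixel columns grow to the right and rows downward; lengths in m; the calibration is good to about 2 mm. A picture is of the moment at which its call begins: read the wrist's pose just before it.
- env.finish_job(): hands the job in; it is judged then, once.
The state is a dict: "t": time; "joints": joint angles; "qvel": joint speeds; "joint_efforts": joint torques, N m; "tcp_pos": TCP position; "eef_rot": TCP orientation; "force": force on the tool from outside, world axes, zero at the start; "torque": the same for the moment, N m; "opening": opening from 0.0 (shut) to 1.0 (fully open); "gripper_force": force on a finger pad.
Only numpy, scipy, OpenCV 4.12 (cv2) and the standard library are available. Lean on these libraries where they do the work, as an engineer would, in place of code of your own. Each camera call takes 0.05 s, during which the arm holds its last target. There are 200 camera calls.

TASK

The lid of the case of glass tubes is shut but not bolted. Hold the long spring catch paddle down with one fingertip and keep it down while the other fingertip pushes the bolt's upright tab towards the lid, until the bolt is fully home through the keeper; then let go so that the catch springs up fully and locks it. Only press and push: do not grip or lift anything, and leave the jar, stopper, bottle and beaker where they stand.

Things in the scene. Friction and masses are not known exactly. Their poses are not given: they have to be found in the camera images.
- case: Fixed case, 320 (x) x 360 (y) x 100 mm high; dark blue deck (near 130 mm), steel lid level with it beyond. Origin: centre of underside. +x points from deck to lid, the way the bolt goes; +y left, z up. Bolt on the deck at y = +32 mm, catch paddle at y = -30 mm. Guide bridge (x = -50 mm) and keeper on the lid (x = -4 mm) are 18 mm high; nothing fixed rises higher except paddle and tab.
- paddle: Pressing plate of the catch: ribbed aluminium, 100 mm along the case's x, 28 mm along y, 6 thick. Origin: centre of its top face; axes as the case's. Top 30 mm above the deck when up, 22 mm when down. Moves straight down 8 mm and springs back: about 3.5 N to start, 7 N fully down, then a firm stop. Fixed sideways: a fingertip may slide along it while holding it down.
- catch (a joint): Travel of the catch in m: 0 = up, 0.008 = fully down. Its pawl stands between teeth on the bolt's side (12 mm pitch, 4 mm play) and locks the bolt wherever it is; the bolt is free only while the catch is down by more than 0.0055.
- tab: Upright push tab of the bolt: steel, black top edge, 6 mm thick along x (travel), 32 mm wide along y, from 12 to 48 mm above the deck. Origin: middle of thickness and width, 33 mm above the deck; axes as the case's. Push its -x face towards +x. The bolt bar below is only 12 mm high. Facing sides of tab and paddle are 32 mm apart, their centre lines 62 mm.
- bolt (a joint): Travel of the bolt along the case's +x in m: starts at 0 to 0.004 (drawn back), 0.040 = fully home against its stop. About 2 N of friction; it stays where it is left. Between 0.036 and 0.040 the catch can come fully up and lock it.
- sample_jar: Closed brown glass jar, 48 mm across, 70 mm high, loose on the lid, left of the bolt; origin at its underside. Leave alone.
- stopper: Black rubber stopper, 34 mm across, 38 mm high, loose on the deck, right of the paddle; origin at its underside. Leave alone.
- wash_bottle: White plastic bottle, 72 mm across, 170 mm high, loose on the bench left of the case; origin at its underside. Leave alone.
- beaker: Glass beaker, 68 mm across, 85 mm high, loose on the bench right of the case; origin at its underside. Leave alone.

How it is judged (in metres and radians):
On the way, in this order (a step that is already met when the one before it is completed fails the run):
1. a fingertip holds the catch down before the bolt has moved on (value of joint catch above 0.0055 m and value of joint bolt below 0.012 m and contact force between paddle and the fingers above 0.5 N), for 0.05 s.
2. the bolt is on its way, pushed by a fingertip on its tab while a fingertip still holds the catch down (value of joint bolt above 0.016 m and value of joint catch above 0.0045 m and contact force between paddle and the fingers above 0.3 N and contact force between tab and the fingers above 0.2 N), for 0.03 s.
3. the bolt is home with the catch still held down by a fingertip (value of joint bolt above 0.0355 m and value of joint catch above 0.0045 m and contact force between paddle and the fingers above 0.3 N), for 0.03 s.
At the end, for the whole second after the job is handed in: The bolt is home (35.5 mm or more of its 40 mm), still, and the catch has sprung up to within 1.5 mm; jar, stopper, bottle and beaker stand upright within 20 mm of where they were (value of joint bolt above 0.0355 m and value of joint catch below 0.0015 m and velocity of joint bolt below 0.005 m/s and distance of each of sample_jar, stopper, wash_bottle, beaker from where it was at the start of the episode below 0.02 m and angle between each of sample_jar, stopper, wash_bottle, beaker's own z axis and vertical below 0.15 rad); the robot touches nothing.
It fails at once if the jar, stopper, bottle or beaker is lifted, carried or pushed more than 20 mm (distance of any of sample_jar, stopper, wash_bottle, beaker from where it was at the start of the episode above 0.02 m).
It fails at once if the tab is gripped between the fingers (horizontal distance between the grasp point and tab below 0.007 m and contact force between tab and the fingers above 1 N).
It fails at once if the paddle is gripped between the fingers (z of the grasp point in the frame of paddle below -0.002 m and y of the grasp point in the frame of paddle between -0.012 and 0.012 m and contact force between paddle and the fingers above 1 N).
It also fails if it takes over 42 s, if anything falls off the work surface, if the arm or the gripper's body presses on something with over 40 N, if the wrist force passes 120 N, or if a joint passes its speed limit or range.

## Working session

There is one attempt and no reset: what is moved stays moved. The work goes in short steps, Python scripts to look and compute and a shell command to move; the robot and the scene stay as the last step left them, time stands still between calls to the robot, and variables do not carry over. Pictures are saved under pics/ and viewed, at most 10 in all, crops included, and the job is handed in when it is done.

```bash
mkdir -p pics; cat > h.py <<'E'
import numpy as np, cv2
from station import env
def pts(d):
    h,w=d["range_z"].shape; K=d["mtx"]; z=d["range_z"]
    u,v=np.meshgrid(np.arange(w),np.arange(h))
    P=np.stack([(u-K[0,2])/K[0,0]*z,-(v-K[1,2])/K[1,1]*z,-z,np.ones_like(z)],-1)
    return P
def world(d,o=None):
    P=pts(d)
    if "camera_from_world" in d: T=np.linalg.inv(d["camera_from_world"])
    else:
        A=np.eye(4);A[:3,:3]=o["eef_rot"];A[:3,3]=o["tcp_pos"];T=A@d["T_tool_cam"]
    W=P@T.T
    W=W[...,:3]; W[d["range_z"]<=0]=np.nan
    return W
E
python3 - <<'E'
from h import *
o=env.get_obs();print(o)
for n in("top","scene"):
    d=env.get_image(n);np.savez(n+".npz",W=world(d),img=d["img"])
    cv2.imwrite(f"pics/{n}0.png",d["img"][...,::-1]);print(list(d),d["mtx"])
E
```

```text
{'t': 0.0, 'joints': array([-7.99483949e+01,  1.58786252e+01, -1.59936513e+00,  7.26522185e+01,
        8.66477026e-05,  8.40771316e+01]), 'qvel': array([ 0.00695695,  0.02464429, -0.09910644,  0.01517899,  0.00071779,
       -0.01798001]), 'joint_efforts': array([-9.03255495e-04, -4.45509660e+01,  2.95202208e+01,  1.64018845e-02,
       -7.00911278e-05, -3.79822680e-07]), 'tcp_pos': array([ 0.17187484, -0.6000873 ,  0.23814321]), 'eef_rot': array([[ 9.61384450e-01,  2.75208619e-01, -3.95154377e-04],
       [ 2.75208801e-01, -9.61381874e-01,  2.23795336e-03],
       [ 2.36009797e-04, -2.26028352e-03, -9.99997418e-01]]), 'force': array([-0.56207434,  0.33287143, -0.23243734]), 'torque': array([ 0.04197596,  0.06146545, -0.01976636]), 'gripper_force': 0.0, 'opening': 0.998491995136236}
['img', 'range_z', 'mtx', 'camera_from_world'] [[385.52654544   0.         315.46591881]
 [  0.         385.52654544 201.79864568]
 [  0.           0.           1.        ]]
['img', 'range_z', 'mtx', 'camera_from_world'] [[458.91742845   0.         319.15417163]
 [  0.         458.91742845 195.33888544]
 [  0.           0.           1.        ]]
```

View pics/top0.png

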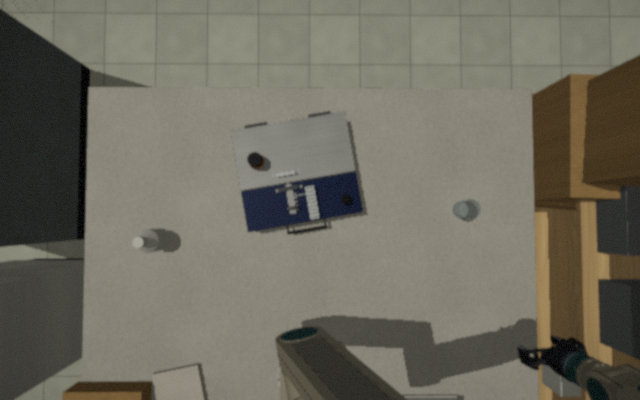

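View pics/scene0.png

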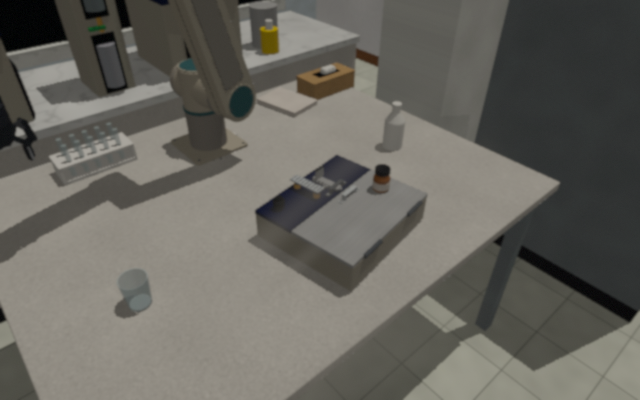

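Top view: case tilted slightly, lid away from the robot. Paddle is near (311,202), bolt and tab near (291,195), stopper (347,200), jar (256,160). The scene view agrees: bottle and beaker are well clear.

```bash
python3 - <<'E'
from h import *
f=np.load("top.npz");W=f["W"];img=f["img"]
z=W[...,2]
m=(z>0.085)&(z<0.112); m[:,:220]=0;m[:,375:]=0;m[:100]=0;m[245:]=0
p=W[m]; print(len(p),np.median(p[:,2]))
print(cv2.minAreaRect((p[:,:2]*1000).astype(np.float32)))
m2=(z>0.118)&(z<0.2); m2[:,:220]=0;m2[:,375:]=0;m2[:100]=0;m2[245:]=0
n,l,s,c=cv2.connectedComponentsWithStats(m2.astype(np.uint8))
for i in range(1,n):
    q=W[l==i]; print(s[i],np.median(q,0),q.max(0))
E
```

```text
11188 0.0997745836446502
((657.6785888671875, 46.258331298828125), (327.5606994628906, 360.58636474609375), 9.873861312866211)
[247 152  18  17 235] [0.67601063 0.16244168 0.16831848] [0.69956684 0.18625055 0.17422496]
[278 170  16   6  41] [0.64365245 0.07917013 0.11922526] [0.65301742 0.10025265 0.12334707]
[280 185  15   6  28] [0.60105534 0.06851191 0.12002258] [0.60724672 0.0942184  0.12242064]
[305 185  15  34 309] [ 0.55534166 -0.0025797   0.12970611] [0.60661384 0.01846473 0.1360555 ]
[296 186   2   3   5] [0.60119146 0.04573756 0.11958943] [0.60434802 0.04579669 0.12008626]
[341 194  11  11  95] [ 0.5642932  -0.10433017  0.13081096] [ 0.57952982 -0.0894563   0.14201226]
[286 205  12   4  28] [0.5398933  0.05795874 0.14848684] [0.54577243 0.07425543 0.15244366]
```

```bash
python3 -m creep '[{"x":30,"y":54},{"x":60,"y":108},{"x":90,"y":162},{"x":120,"y":216},{"x":150,"y":270}]' 0.44 20; python3 -m creep '[{"x":30,"y":54},{"x":60,"y":108},{"x":90,"y":162},{"x":120,"y":216},{"x":150,"y":270}]'
```

```text
invalid input
invalid input
```

```bash
python3 -m creep '[{"x":30,"y":54,"z":0,"ax":0,"ay":0,"az":0},{"x":60,"y":108,"z":0,"ax":0,"ay":0,"az":0},{"x":90,"y":162,"z":0,"ax":0,"ay":0,"az":0},{"x":120,"y":216,"z":0,"ax":0,"ay":0,"az":0},{"x":150,"y":270,"z":0,"ax":0,"ay":0,"az":0}]' 0.44 20
```

```text
t: 0.72
tcp_pos: [0.3224, -0.3288, 0.239]
eef_rot: [[0.962, 0.275, 0.0], [0.275, -0.962, 0.0], [0.0, -0.0, -1.0]]
force: [0.3, -0.9, 0.1]
opening: 0.563
gripper_force: 0.0
```

```bash
python3 -m creep '[{"x":30,"y":54,"z":0,"ax":0,"ay":0,"az":0},{"x":60,"y":108,"z":0,"ax":0,"ay":0,"az":0},{"x":90,"y":160,"z":0,"ax":0,"ay":0,"az":-0.05},{"x":115,"y":212,"z":0,"ax":0,"ay":0,"az":-0.106},{"x":145,"y":262,"z":0,"ax":0,"ay":0,"az":-0.106}]'
python3 -m creep '[{"x":28,"y":46,"z":0,"ax":0,"ay":0,"az":0},{"x":53,"y":90,"z":0,"ax":0,"ay":0,"az":0},{"x":53,"y":90,"z":0,"ax":0,"ay":0,"az":0},{"x":53,"y":90,"z":0,"ax":0,"ay":0,"az":0}]'
python3 - <<'E'
from h import *
o=env.get_obs();d=env.get_image("wrist");W=world(d,o);print(o["tcp_pos"],d["T_tool_cam"].round(3),o["force"])
cv2.imwrite("pics/w1.png",d["img"][...,::-1]);np.savez("w1.npz",W=W,img=d["img"])
E
```

```text
t: 1.35
tcp_pos: [0.4671, -0.0669, 0.2391]
eef_rot: [[0.985, 0.172, -0.0], [0.172, -0.985, -0.0], [-0.0, 0.0, -1.0]]
force: [0.2, -0.8, -0.6]
opening: 0.56
gripper_force: 0.0
t: 1.85
tcp_pos: [0.5193, 0.021, 0.2388]
eef_rot: [[0.985, 0.172, -0.002], [0.172, -0.985, -0.0], [-0.002, 0.0, -1.0]]
force: [-0.9, -0.3, -0.2]
opening: 0.561
gripper_force: 0.0
[0.51930332 0.02102661 0.23875561] [[-0.001  0.949  0.316  0.081]
 [ 1.     0.001 -0.    -0.   ]
 [-0.001  0.316 -0.949 -0.134]
 [ 0.     0.     0.     1.   ]] [-0.9034901  -0.28091436 -0.2443578 ]
```

View pics/w1.png

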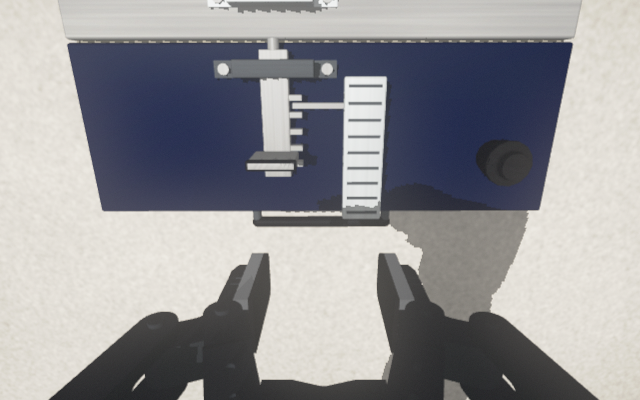

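The wrist view is aligned with the case: tab top at about (272,158), paddle spanning columns 345–387 and rows 77–218, fingertips at about (255,255) and (392,255).

```bash
python3 - <<'E'
from h import *
f=np.load("w1.npz");W=f["W"]
R=np.array([[.985,.172],[.172,-.985]]);t=np.array([.5193,.0210])
T=(W[...,:2]-t)@R*1000; z=W[...,2]*1000   # tool x, tool y (tool y = -case y)
v,u=np.mgrid[:400,:640]
def rep(n,m):
    print(n,m.sum(),[np.percentile(a[m],[1,50,99]).round(1) for a in (T[...,0],T[...,1],z)])
deck=(z>90)&(z<106)&(v>60)&(v<230)&(u<600)
rep("deck",deck&(T[...,1]>50)&(T[...,1]<80)&(T[...,0]>-20)&(T[...,0]<60))
rep("paddle",(z>118)&(z<140)&(u>335)&(u<395)&(v>60)&(v<225))
rep("tabtop",(z>143)&(z<156)&(u>235)&(u<310)&(v>140)&(v<180))
rep("tabface",(z>117)&(z<143)&(u>235)&(u<310)&(v>140)&(v<190))
for a,b in((200,320),(320,450)):
    m=(v>240)&(v<300)&(u>a)&(u<b)&(z>180)
    rep("finger",m); 
    mm=m&(z<np.nanmin(z[m])+6);rep("tip",mm)
E
```

```text
deck 3836 [array([-19.1,  22.6,  59.2]), array([50.3, 65. , 79.7]), array([ 98.4, 100. , 101.5])]
paddle 5782 [array([-15.9,  37.2,  81.4]), array([13.8, 27.4, 41.2]), array([128. , 130. , 131.6])]
tabtop 608 [array([23.9, 27.8, 30.9]), array([-50.2, -33.9, -17.8]), array([144. , 147.7, 149.3])]
tabface 332 [array([26.4, 30.1, 30.4]), array([-49.5, -33.3, -18.2]), array([118.3, 129.7, 140. ])]
finger 1734 [array([-7.5,  9.5, 11.8]), array([-37.3, -27.2, -23.7]), array([234.5, 253.4, 270.2])]
tip 120 [array([-10.4,   3. ,  11.3]), array([-30.4, -23.9, -23.8]), array([233.1, 236.8, 239. ])]
finger 1735 [array([-7.8,  9.5, 11.7]), array([23.7, 27.2, 37.3]), array([234.7, 253.5, 269.9])]
tip 124 [array([-9.9,  2.7, 11.2]), array([23.7, 23.9, 30.3]), array([233.2, 237. , 239. ])]
```

```bash
python3 -m creep '[{"x":0,"y":0,"z":-50,"ax":0,"ay":0,"az":0},{"x":0,"y":0,"z":-95,"ax":0,"ay":0,"az":0},{"x":0,"y":0,"z":-98,"ax":0,"ay":0,"az":0},{"x":0,"y":0,"z":-98,"ax":0,"ay":0,"az":0}]'
python3 -m creep '[{"x":0,"y":0,"z":-4,"ax":0,"ay":0,"az":0},{"x":0,"y":0,"z":-7,"ax":0,"ay":0,"az":0},{"x":0,"y":0,"z":-9,"ax":0,"ay":0,"az":0},{"x":0,"y":0,"z":-9,"ax":0,"ay":0,"az":0}]'
```

```text
t: 2.4
tcp_pos: [0.5204, 0.0202, 0.1424]
eef_rot: [[0.985, 0.17, 0.001], [0.17, -0.985, -0.0], [0.001, 0.0, -1.0]]
force: [0.5, -0.5, 0.1]
opening: 0.561
gripper_force: 0.0
t: 2.9
tcp_pos: [0.5212, 0.0209, 0.1334]
eef_rot: [[0.985, 0.172, 0.003], [0.172, -0.985, -0.001], [0.003, 0.001, -1.0]]
force: [0.4, 0.6, 5.3]
opening: 0.556
gripper_force: 2.2
```

```bash
python3 -m creep '[{"x":0,"y":0,"z":-2,"ax":0,"ay":0,"az":0},{"x":0,"y":0,"z":-4,"ax":0,"ay":0,"az":0},{"x":0,"y":0,"z":-5,"ax":0,"ay":0,"az":0},{"x":0,"y":0,"z":-5,"ax":0,"ay":0,"az":0}]'
python3 - <<'E'
from h import *
o=env.get_obs();d=env.get_image("wrist");W=world(d,o);print(o["tcp_pos"],o["force"])
cv2.imwrite("pics/w2.png",d["img"][...,::-1]);np.savez("w2.npz",W=W,img=d["img"])
E
```

```text
t: 3.4
tcp_pos: [0.5212, 0.0209, 0.1282]
eef_rot: [[0.985, 0.172, 0.002], [0.172, -0.985, -0.001], [0.002, 0.001, -1.0]]
force: [0.3, -0.3, 6.4]
opening: 0.561
gripper_force: 3.3
[0.52116864 0.02094738 0.1282359 ] [ 0.26543459 -0.28359177  6.44827187]
```

View pics/w2.png

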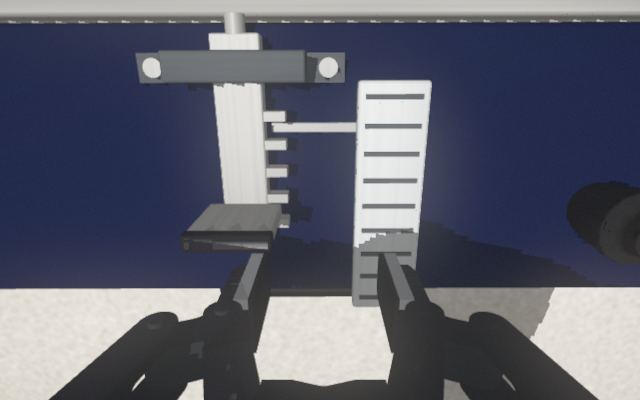

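Right fingertip is on the paddle at about (395,260), the left one just behind the tab at (255,255); the catch is partly down. Pressing on to the firm stop.

```bash
python3 -m creep '[{"x":0,"y":0,"z":-1,"ax":0,"ay":0,"az":0},{"x":0,"y":0,"z":-2,"ax":0,"ay":0,"az":0},{"x":0,"y":0,"z":-2,"ax":0,"ay":0,"az":0}]'
python3 - <<'E'
from h import *
o=env.get_obs();d=env.get_image("wrist");W=world(d,o);z=W[...,2]*1000
print(np.nanmedian(z[100:220,375:410]),np.nanmedian(z[100:250,450:540]))
E
```

```text
t: 3.82
tcp_pos: [0.5212, 0.0209, 0.1271]
eef_rot: [[0.985, 0.172, 0.003], [0.172, -0.985, -0.001], [0.002, 0.001, -1.0]]
force: [-1.7, 0.8, 12.1]
opening: 0.56
gripper_force: 5.7
121.92029199545146 99.93522647175679
```

```bash
python3 -m creep '[{"x":7,"y":1.2,"z":0,"ax":0,"ay":0,"az":0},{"x":14,"y":2.4,"z":0,"ax":0,"ay":0,"az":0},{"x":21,"y":3.6,"z":0,"ax":0,"ay":0,"az":0},{"x":28,"y":4.9,"z":0,"ax":0,"ay":0,"az":0},{"x":34,"y":5.9,"z":0,"ax":0,"ay":0,"az":0}]'
python3 - <<'E'
from h import *
o=env.get_obs();d=env.get_image("wrist");W=world(d,o);z=W[...,2]*1000
print(o["tcp_pos"],o["force"],np.nanmedian(z[100:220,375:410]))
R=np.array([[.985,.172],[.172,-.985]]);T=(W[...,:2]-np.array([.658,.046]))@R*1000
v,u=np.mgrid[:400,:640];m=(z>143)&(z<156)&(u<310)&(u>150)&(v<262)
print([np.percentile(T[...,i][m],[2,50,98]).round(1) for i in(0,1)])
f=np.load("w1.npz")["W"];T=(f[...,:2]-np.array([.658,.046]))@R*1000;m=(f[...,2]>.143)&(f[...,2]<.156)&(u>235)&(u<310)&(v>140)&(v<180)
print([np.percentile(T[...,i][m],[2,50,98]).round(1) for i in(0,1)])
cv2.imwrite("pics/w3.png",d["img"][...,::-1])
E
```

```text
t: 4.5
tcp_pos: [0.5492, 0.0257, 0.127]
eef_rot: [[0.985, 0.171, -0.01], [0.17, -0.985, -0.005], [-0.01, 0.003, -1.0]]
force: [-15.0, -2.8, 23.6]
opening: 0.558
gripper_force: 13.0
[0.54916738 0.02573593 0.12701409] [-15.00413957  -2.8190814   23.60513906] 120.96567601331299
[array([-93.3, -92.9, -92.3]), array([-45.8, -32.2, -18.3])]
[array([-117. , -113.1, -110.1]), array([-49. , -33.1, -17.5])]
```

View pics/w3.png

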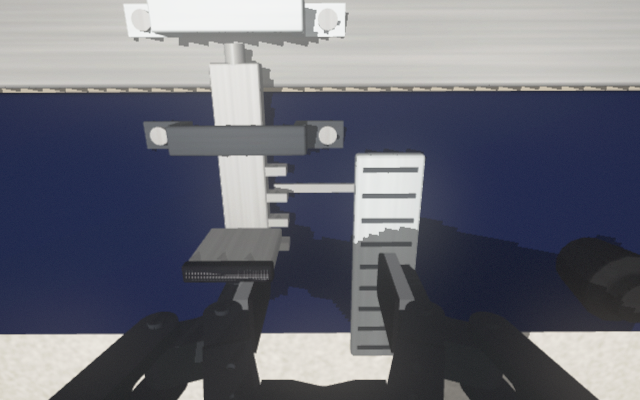

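```bash
python3 -m creep '[{"x":5,"y":0.9,"z":0.5,"ax":0,"ay":0,"az":0},{"x":10,"y":1.7,"z":0.8,"ax":0,"ay":0,"az":0},{"x":15,"y":2.6,"z":0.8,"ax":0,"ay":0,"az":0},{"x":15,"y":2.6,"z":0.8,"ax":0,"ay":0,"az":0}]'
cat > chk.py <<'E'
from h import *
o=env.get_obs();d=env.get_image("wrist");W=world(d,o);z=W[...,2]*1000
R=np.array([[.985,.172],[.172,-.985]]);T=(W[...,:2]-np.array([.658,.046]))@R*1000
v,u=np.mgrid[:400,:640];m=(z>143)&(z<156)&(u<310)&(u>150)&(v<262)
print(np.nanmedian(z[170:225,375:410]),[np.percentile(T[...,i][m],[2,50,98]).round(1) for i in(0,1)])
E
python3 chk.py
```

```text
t: 5.05
tcp_pos: [0.5654, 0.0286, 0.1271]
eef_rot: [[0.985, 0.171, -0.007], [0.171, -0.985, -0.003], [-0.008, 0.002, -1.0]]
force: [-11.4, -2.0, 15.8]
opening: 0.556
gripper_force: 8.6
121.04846280533441 [array([-77. , -76.5, -76. ]), array([-48.5, -31.7, -18.5])]
```

```bash
python3 -m creep '[{"x":3,"y":0.5,"z":0.2,"ax":0,"ay":0,"az":0},{"x":6,"y":1,"z":0.2,"ax":0,"ay":0,"az":0},{"x":6,"y":1,"z":0.2,"ax":0,"ay":0,"az":0},{"x":6,"y":1,"z":0.2,"ax":0,"ay":0,"az":0}]'; python3 chk.py
```

```text
t: 5.6
tcp_pos: [0.5702, 0.0295, 0.127]
eef_rot: [[0.985, 0.171, -0.009], [0.171, -0.985, -0.004], [-0.01, 0.002, -1.0]]
force: [-13.8, -3.1, 18.4]
opening: 0.558
gripper_force: 11.6
100.53963279426495 [array([-72.1, -71.7, -71.2]), array([-46.3, -29.9, -18.4])]
```

```bash
python3 -m creep '[{"x":2,"y":0.35,"z":0.2,"ax":0,"ay":0,"az":0},{"x":4,"y":0.7,"z":0.2,"ax":0,"ay":0,"az":0},{"x":4,"y":0.7,"z":0.2,"ax":0,"ay":0,"az":0},{"x":4,"y":0.7,"z":0.2,"ax":0,"ay":0,"az":0}]'; python3 chk.py
```

```text
t: 6.15
tcp_pos: [0.5702, 0.0295, 0.127]
eef_rot: [[0.985, 0.172, -0.017], [0.172, -0.985, -0.006], [-0.018, 0.003, -1.0]]
force: [-21.5, -5.3, 23.6]
opening: 0.559
gripper_force: 16.1
100.53223703921995 [array([-71.9, -71.8, -71.6]), array([-44., -30., -19.])]
```

The bolt is against its stop: the TCP no longer advanced while the push force rose. Easing off the tab, then lifting.

```bash
python3 -m creep '[{"x":-6,"y":-1,"z":0,"ax":0,"ay":0,"az":0},{"x":-12,"y":-2.1,"z":0,"ax":0,"ay":0,"az":0},{"x":-14,"y":-2.4,"z":4,"ax":0,"ay":0,"az":0},{"x":-14,"y":-2.4,"z":25,"ax":0,"ay":0,"az":0},{"x":-14,"y":-2.4,"z":60,"ax":0,"ay":0,"az":0}]'
python3 -m creep '[{"x":-40,"y":-7,"z":20,"ax":0,"ay":0,"az":0},{"x":-60,"y":-10,"z":50,"ax":0,"ay":0,"az":0},{"x":-60,"y":-10,"z":50,"ax":0,"ay":0,"az":0},{"x":-60,"y":-10,"z":50,"ax":0,"ay":0,"az":0}]'
python3 - <<'E'
from h import *
o=env.get_obs();d=env.get_image("wrist");W=world(d,o);z=W[...,2]*1000
R=np.array([[.985,.172],[.172,-.985]]);T=(W[...,:2]-np.array([.658,.046]))@R*1000
def rep(n,m): print(n,m.sum(),[np.percentile(a[m],[1,50,99]).round(1) for a in (T[...,0],T[...,1],z)])
c=(T[...,0]>-165)&(T[...,0]<-40)
rep("paddle",c&(abs(T[...,1]-30)<12)&(z>112)&(z<140))
rep("tab",c&(abs(T[...,1]+32)<20)&(z>143)&(z<156))
cv2.imwrite("pics/w4.png",d["img"][...,::-1]);print(o["force"])
E
```

```text
t: 6.82
tcp_pos: [0.5627, 0.0293, 0.1847]
eef_rot: [[0.985, 0.172, -0.006], [0.172, -0.985, 0.001], [-0.006, -0.002, -1.0]]
force: [0.9, 0.8, 0.4]
opening: 0.56
gripper_force: 0.0
t: 7.32
tcp_pos: [0.5047, 0.0191, 0.2355]
eef_rot: [[0.985, 0.172, -0.001], [0.172, -0.985, 0.0], [-0.001, -0.001, -1.0]]
force: [0.0, -0.3, 0.3]
opening: 0.562
gripper_force: 0.0
paddle 5367 [array([-156.5, -103.2,  -59.2]), array([18.2, 30. , 41.7]), array([128.3, 130. , 131.6])]
tab 665 [array([-78.6, -75.7, -72.3]), array([-49.6, -33.4, -17.2]), array([146. , 147.8, 149.2])]
[ 0.01620393 -0.34099828  0.31245056]
```

View pics/w4.png

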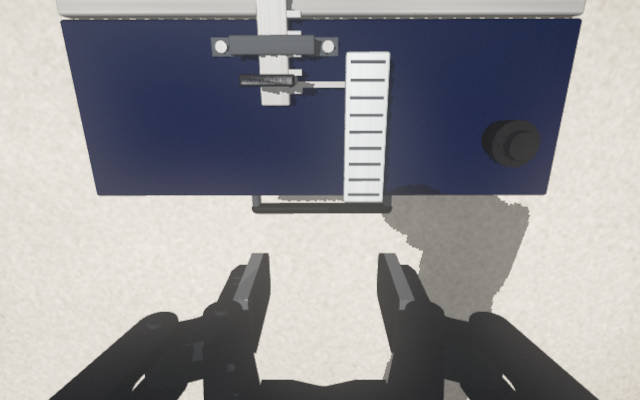

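The tab now sits at (267,80), 37.4 mm on from where it started, which puts it at its stop. The paddle top is back at 130 mm, so the catch is fully up, and the robot is clear of everything.

```bash
python3 -c "
from station import env
print(env.finish_job())"
```

```text
the job is handed in; nothing more can be done
None
```

I pushed the bolt home against its stop with the paddle held down, then let go: the catch sprang fully up to lock it, the arm touched none of the loose items, and the job is handed in (no verdict was returned).

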